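# Take the clogged intake filter out of the topping chiller

## Task

The air filter of the countertop topping chiller has to go to the wash. Press the orange release tab on top of the chiller right down until the grey louvred intake cover springs ajar, then tip the cover forward out of its frame so that it lies on the counter. Lift the blue filter cassette out by its pull tab and lay it down flat on the floor of the grey wash tub without dropping it in from a height; leave the shakers, the dip cups and the pizza cutter where they are.

Things in the scene. Friction and masses are not known exactly. Their poses are not given: they have to be found in the camera images.
- chiller: Fixed steel countertop chiller, 288 (x) x 260 (y) mm, flat deck at z = 150 mm; topping wells at the deck's rear reach 166 mm. Origin: at counter height under its middle; x points to its back; front at x = -158 mm. In its frame the intake bay is y = +-89, x = -140 to -58 mm, open to front and top with the cover off; deck from x = -58 back. Spring pins in the bay push the unlatched cover ajar.
- release_tab (a joint): Travel of the orange release tab, m: 0 up (at rest), 0.0105 pressed fully down into the deck. A spring returns it; it takes about 2 N to start and 6 N to press home. The latch lets go when it is down at least 0.0075, then the cover creeps ajar within about 0.5 s, so hold it down for about a second.
- tab_top (a point): Centre of the top face of the orange release tab, a paddle 42 (x) x 58 (y) mm that stands 11 mm proud of the chiller's deck, at (0, 0, 161) mm in the chiller's frame; it moves down with the tab.
- cover: Grey louvred snap-in cover, loose, 0.2 kg, no hinge: front panel 170 (y) x 128 (high) x 8 mm, raked back 10 degrees; along its top a ledge 70 mm deep (x), 6 mm thick, roofs the bay level with the deck. Toe lugs at its foot hook under the frame's sill; a latch holds the ledge's rear. Origin and axes coincide with the chiller's while fitted.
- cover_pull (a point): Middle of the top edge of the cover's pull rib, a flange 100 (y) x 4 (x) mm that stands 15 mm above the rear edge of the ledge; at (-66, 0, 165) mm in the chiller's frame while fitted. Behind it are 41 mm of flat deck before the orange tab: a fingertip set down there can push the rib forward. The rib swings about cover_foot (166 mm away), rising up to 20 mm.
- cover_foot (a point): Point on the sill about which the cover tips (axis along y), (-150, 0, 22) mm in the chiller's frame while fitted. Unlatched, the cover leans ajar by 6 degrees (rib about 14 mm forward, 8 mm up) and stays; its lugs drag slightly (5 N) from 22 degrees, and past about 27 (rib 80 mm forward) it falls by itself and rests face down on the counter, foot at the sill, covering some 170 mm ahead of the chiller.
- cover_mid (a point): Point in the middle of the cover's front panel; 90 mm above the counter while fitted.
- filter: Loose filter cassette, 0.14 kg: blue frame with metal mesh, 10 (x) x 136 (y) x 74 (z) mm, blue pull tab on top. Origin: centre of its underside; z points to the pull tab, x is normal to the mesh. It stands upright in a pocket behind the cover, at (-110, 0, 24) mm in the chiller's frame, 2 to 3 mm play; the guides are 22 mm high, so a straight lift of 25 mm or more frees it.
- filter_tab (a point): Grip point in the pull tab, 102 mm above the cassette's underside. The tab is 8 (x) x 36 (y) mm and rises 40 mm above the frame (top 114 mm above the underside); with the cover off there are over 25 mm free at each of its sides.
- filter_mid (a point): Centre of the mesh, 37 mm above the cassette's underside. Set down upright the cassette stays standing on its edge; leaned or nudged over, it drops flat.
- wash_tub: Fixed open grey tub, 200 (x) x 220 (y) x 55 mm high, walls and floor 5 mm thick, with a rim flange that stands out 8 mm all round; origin: centre of its underside. The cassette fits flat in it at any yaw.
- shaker_cheese: Bystander: glass shaker of grated cheese with a steel cap, 73 mm across, 119 mm tall; origin: centre of its underside.
- shaker_chili: Bystander: glass shaker of chili flakes with a steel cap, 73 mm across, 119 mm tall; origin: centre of its underside.
- dip_red: Bystander: lidded red dip cup, 69 mm across, 34 mm tall; origin: centre of its underside.
- dip_white: Bystander: lidded white dip cup, 69 mm across, 34 mm tall; origin: centre of its underside.
- pizza_cutter: Bystander: wheel cutter with a red handle lying flat, 224 x 95 x 30 mm; origin: centre of its underside.

How it is judged:
By the outcome, as a careful person would: the job done as asked, in the order asked, and still so for the second after the job is handed in, with the robot touching nothing.
It also fails if it takes over 61 s, if anything falls off the work surface, if the arm or the gripper's body presses on something with over 40 N, if the wrist force passes 120 N, or if a joint passes its speed limit or range.

## Robot

A 6-joint arm with a two-finger parallel gripper is mounted at the origin on a cart in front of the work surface, level with it; the furniture and walls round the work are solid. World frame = base frame: x ahead of the robot, y to its left, z up, the work surface at z = 0. Lengths are in m, angles in degrees, forces in N, time in s.
With the tool pointing down it reaches from about 0.375 to 0.75 m from the base axis. Payload 9 kg.
Tool frame: the origin (TCP) lies at the very end of the fingers, on their centre line; the grasp point (between the pads) lies 19 mm behind it (arm.grasp_offset is the distance from the TCP to the grasp point, in m); z points along the fingers, y is the line along which they close (so a half turn about z gives the same grasp; the last joint's range is limited). The gripper opens to 85 mm and grips with 20 to 120 N. Pads are 22 mm wide; open, the fingers measure 114 mm over their backs; the gripper's body (76 mm by 85 mm) begins 54 mm behind the grasp point. The pads swing forward as they close: fully open they stand 13 mm farther back than shut.
Start: joints at [-88.218, 5.964, 5.575, 89.605, 0, 77.527], TCP at [0.148, -0.582, 0.231] pointing down, gripper open.
Joint ranges: [-171.21, 171.21], [-48.23, 106.86], [-62.78, 66.21], [-105.2, 120.99], [-86.42, 89.51], [-180, 180]. Speed limits (degrees/s): [127.2, 127.2, 147.25, 180, 180, 180].

## Interface

Orientations are given as a 3x3 rotation matrix whose columns are the frame's x, y, z axes.
In Python, from cell import get_obs, viewer, finish_job, arm gives the robot as it stands. The module is installed in compiled form; this text tells all that it offers.
- The arm moves only by the shell command python3 -m jog 'ROWS'. ROWS is JSON, a list of rows, each a list of 7 numbers: the finger opening in mm, from 0 to 85.4, then the shift along the tool's x, y, z in mm, then the turn, a rotation vector about the tool's x, y, z in degrees. A call has 1 to 10 rows; each row shifts and turns the commanded pose from where the row before left it, along the tool's axes as they then stand; what a row does not reach is not made up. A row lasts 1/8 s, in which the tool goes at most 62.5 mm and 10.7 degrees, less where a joint would pass 70% of its speed; a pose out of reach is approached as far as the arm can. A call is refused whole if a number of a shift passes 62.5 or a number of a turn 10.7, either way. A call with a gripper value outside its range is refused whole. The fingers move at their own pace and stop on an object; the grip force is fixed at half the most. Time passes only in rows, so rows that do not move let the fingers close. It gives the time, the measured TCP pose, the force, the opening and the grip force at its end, in the units of the state.
- get_obs(): the state, without advancing time (a new reading comes with each control period).
- viewer.capture(name): name is "side" or "top" or "wrist"; returns a dict with "image" (384x512x3 uint8, red, green, blue), "fov_y" (degrees; the focal length in pixels is half the picture's height over the tangent of half this angle, whatever the lens; pixels are square), "cx", "cy" (the principal point, pixels), "pose" (4x4, takes a point from camera to world coordinates). Camera axes: x right, y up, looking along -z (the intrinsics and any distortion apply to the point x, -y, -z); pixel columns grow to the right and rows downward; lengths in m; the calibration is good to about 2 mm. A picture is of the moment at which its call begins. There is no depth.
- finish_job(): hands the job in; it is judged then, once.
The state is a dict: "time_s": time; "q": joint angles; "qvel": joint speeds; "joint_torque": joint torques, N m; "tcp_pos": TCP position; "orientation": TCP orientation; "contact_force": force on the tool from outside, world axes, zero at the start; "moment": the same for the moment, N m; "gripper_width": opening from 0.0 (shut) to 1.0 (fully open); "grasp_force": force on a finger pad.
Only numpy, scipy, OpenCV 4.12 (cv2) and the standard library are available. Lean on these libraries where they do the work, as an engineer would, in place of code of your own. Each camera call takes 0.05 s, during which the arm holds its last target. There are 200 camera calls.

## Working session

There is one attempt and no reset: what is moved stays moved. The work goes in short steps, Python scripts to look and compute and a shell command to move; the robot and the scene stay as the last step left them, time stands still between calls to the robot, and variables do not carry over. Pictures are saved under pics/ and viewed, at most 11 in all, crops included, and the job is handed in when it is done.

```bash
mkdir -p pics; cat > h.py <<'E'
import numpy as np,cv2,json
from cell import get_obs,viewer,finish_job,arm
def cap(n,f):
    d=viewer.capture(n); cv2.imwrite('pics/'+f+'.png',cv2.cvtColor(d['image'],cv2.COLOR_RGB2BGR))
    json.dump({k:(np.array(v).tolist()) for k,v in d.items() if k!='image'},open(f+'.json','w')); return d
def ray(f,u,v):
    d=json.load(open(f+'.json'));P=np.array(d['pose']);fl=192/np.tan(np.radians(d['fov_y']/2))
    r=P[:3,:3]@np.array([(u-d['cx'])/fl,-(v-d['cy'])/fl,-1]);return P[:3,3],r
def at(f,u,v,z):
    o,r=ray(f,u,v);return (o+r*(z-o[2])/r[2])*1000
E
python3 - <<'E'
from h import *
d=[cap(n,n+'0') for n in('top','side')]
for e in d: print({k:v for k,v in e.items() if k!='image'})
t=[cv2.imread('pics/%s0.png'%n) for n in('top','side')]
cv2.imwrite('pics/both.png',cv2.resize(np.vstack(t),(400,600)))
for n in('top','side'): cv2.imwrite('pics/%s0b.png'%n,cv2.resize(cv2.imread('pics/%s0.png'%n),(800,600),interpolation=cv2.INTER_CUBIC))
print(get_obs()['orientation'],get_obs()['tcp_pos'])
E
```

```text
{'fov_y': 48.10358377353064, 'cx': 261.40466964486416, 'cy': 200.41229966331022, 'pose': array([[ 0.36240575,  0.85180475, -0.37827335, -0.08722303],
       [-0.93199985,  0.33390399, -0.14101206, -0.31908267],
       [ 0.00619223,  0.40365429,  0.91489063,  1.64065923],
       [ 0.        ,  0.        ,  0.        ,  1.        ]])}
{'fov_y': 57.37868977705868, 'cx': 254.7330341336211, 'cy': 195.04212925154982, 'pose': array([[-0.92673741, -0.32326841,  0.19145577,  0.74042079],
       [ 0.37570809, -0.79886799,  0.46973754,  0.44076647],
       [ 0.00109658,  0.50725484,  0.86179541,  1.06635462],
       [ 0.        ,  0.        ,  0.        ,  1.        ]])}
[[ 9.69198798e-01  2.46279697e-01 -4.03093863e-05]
 [ 2.46279566e-01 -9.69198085e-01  1.20280733e-03]
 [ 2.57159244e-04 -1.17568679e-03 -9.99999276e-01]] [ 0.14775234 -0.58120778  0.23059121]
```

View pics/top0b.png

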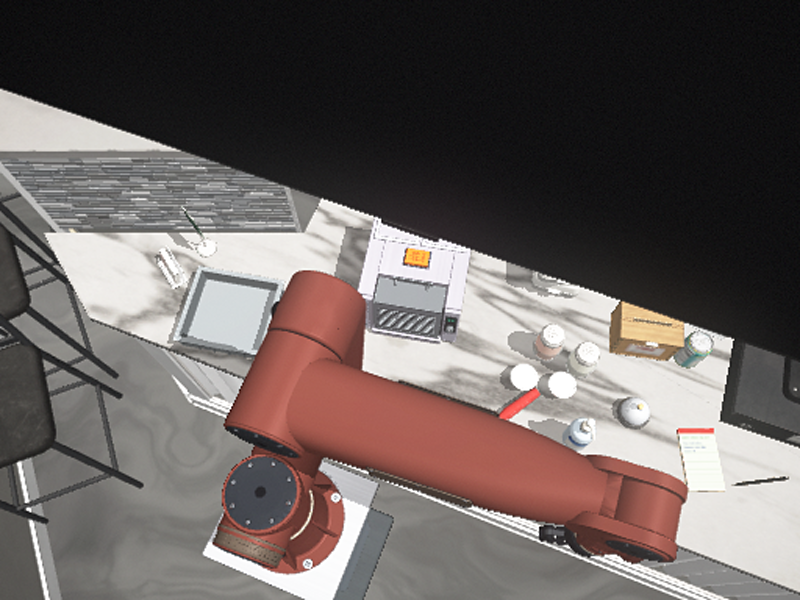

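View pics/side0b.png

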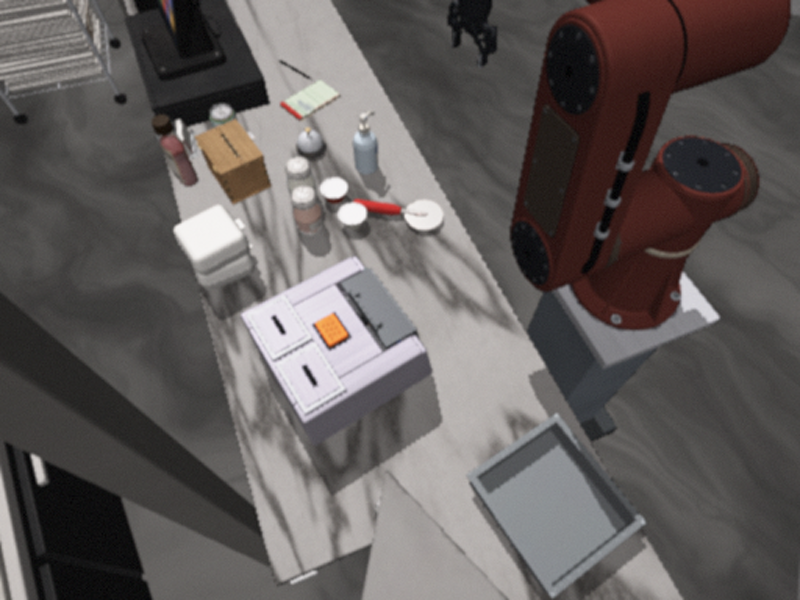

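The top view shows the orange tab at (417,257) and the tub's corners. The side view has the tab at (331,328), the chiller's front top corners at (356,262) and (428,347), and the tub rim corners at (470,483), (557,418), (643,520) and (553,592). The cutter, cups and shakers are at y<0, well away from the work.

```bash
python3 - <<'E'
from h import *
s=1.5625
def p(f,u,v,z,n): print(n,f,at(f,u/s,v/s,z).round(0))
p('top0',417,257.5,.161,'tab');p('side0',331,328,.161,'tab')
for u,v in((316,323),(334,313),(349,333),(331,347)): p('side0',u,v,.161,'tabcorner')
for u,v in((356,262),(428,347),(243,316)): p('side0',u,v,.15,'deck corner')
for u,v in((470,483),(557,418),(643,520),(553,592)): p('side0',u,v,.055,'tub')
for u,v in((198,267),(285,280),(168,347)): p('top0',u,v,.055,'tub')
for u,v in((347,281),(391,333)): p('side0',u,v,.165,'rib?')
for u,v in((424,217),(380,208)): p('side0',u,v,.03,'cutter')
E
```

```text
tab top0 [674. -56. 161.]
tab side0 [674. -53. 161.]
tabcorner side0 [697. -74. 161.]
tabcorner side0 [659. -81. 161.]
tabcorner side0 [647. -30. 161.]
tabcorner side0 [687. -16. 161.]
deck corner side0 [ 578. -184.  150.]
deck corner side0 [519.  46. 150.]
deck corner side0 [ 822. -147.  150.]
tub side0 [535. 282.  55.]
tub side0 [329. 236.  55.]
tub side0 [284. 452.  55.]
tub side0 [486. 490.  55.]
tub top0 [489. 494.  55.]
tub top0 [539. 262.  55.]
tub top0 [261. 455.  55.]
rib? side0 [ 612. -138.  165.]
rib? side0 [575.   1. 165.]
cutter side0 [ 359. -329.   30.]
cutter side0 [ 448. -395.   30.]
```

```bash
python3 - <<'E'
import cv2
a=cv2.imread('pics/side0.png')[155:285,150:280]
b=cv2.imread('pics/top0.png')[130:225,225:310]
cv2.imwrite('pics/crop1.png',cv2.resize(a,(600,600),interpolation=cv2.INTER_CUBIC))
E
```

```text
(no output)
```

View pics/crop1.png

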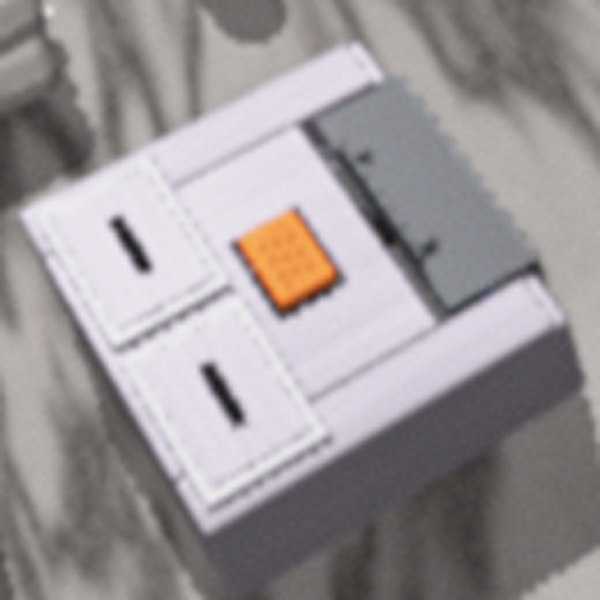

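The crop shows the ledge's rear edge running (303,122)→(440,318), the tab centred at (289,259), and the deck's side edge running (207,530)→(562,322).

```bash
python3 - <<'E'
from h import *
k=130/600
def q(u,v,z): return at('side0',150+u*k,155+v*k,z)
a,b=q(303,122,.15),q(440,318,.15); print(a,b,np.degrees(np.arctan2(-(b-a)[0],(b-a)[1])),np.linalg.norm(b-a))
for c,d in (((207,530),(562,322)),((22,212),(352,42)),((310,395),(530,280)),((170,185),(303,122))):
    a,b=q(*d,.15),q(*c,.15);print(np.degrees(np.arctan2((b-a)[1],(b-a)[0])),np.linalg.norm(b-a))
print(q(289,252,.161))
o=get_obs();R=np.array(o['orientation']);print(np.degrees(np.arctan2(R[1,0],R[0,0])),o['q'])
E
```

```text
[ 630.79387146 -149.55332029  150.        ] [598.39770381  20.80152167 150.        ] 10.767298679938367 173.40785408367023
10.465984862073565 249.55838991704985
10.880922244876658 248.94845151069134
8.124219686294177 156.5868648490537
8.120300188966874 97.78025615220295
[671.9318511  -53.13285766 161.        ]
14.257465199507855 [-8.82172092e+01  5.99458393e+00  5.52993929e+00  8.96043097e+01
 -1.64431886e-04  7.75253171e+01]
```

```bash
python3 -m jog '[[0,43,-25,0,0,0,0],[0,43,-25,0,0,0,0],[0,43,-25,0,0,0,0],[0,43,-25,0,0,0,0],[0,43,-25,0,0,0,0],[0,43,-25,0,0,0,0],[0,43,-25,0,0,0,0],[0,43,-25,0,0,0,0],[0,43,-25,0,0,0,0],[0,43,-25,0,0,0,0]]'; python3 -m jog '[[0,43,-25,0,0,0,0],[0,43,-25,0,0,0,0],[0,43,-25,0,0,0,0],[0,43,-25,0,0,0,0],[0,30,-18,0,0,0,0],[0,0,0,0,0,0,3.8],[0,0,0,0,0,0,0]]'
python3 - <<'E'
from h import *
d=cap('wrist','w1');o=get_obs();R=np.array(o['orientation']);t=np.array(o['tcp_pos'])
print(t,R.round(3),d['pose'],d['fov_y'])
cv2.imwrite('pics/w1b.png',cv2.resize(cv2.imread('pics/w1.png'),(800,600),interpolation=cv2.INTER_CUBIC))
E
```

```text
time_s: 1.35
tcp_pos: [0.5039, -0.2319, 0.231]
orientation: [[0.969, 0.246, -0.0], [0.246, -0.969, 0.0], [-0.0, -0.0, -1.0]]
contact_force: [-0.2, -0.6, 0.5]
gripper_width: -0.001
grasp_force: 0.0
time_s: 2.22
tcp_pos: [0.6696, -0.0689, 0.2305]
orientation: [[0.983, 0.182, -0.001], [0.182, -0.983, 0.0], [-0.001, -0.0, -1.0]]
contact_force: [0.5, -0.6, -0.5]
gripper_width: -0.0
grasp_force: 0.0
[ 0.66947535 -0.06925818  0.23077295] [[ 0.983  0.183 -0.001]
 [ 0.183 -0.983  0.   ]
 [-0.001 -0.    -1.   ]] [[ 1.83058959e-01  9.39797051e-01  2.88567012e-01  7.43262677e-01]
 [-9.83101896e-01  1.75079409e-01  5.34589799e-02 -5.57960186e-02]
 [-2.81550301e-04 -2.93476922e-01  9.55966117e-01  3.72730524e-01]
 [ 0.00000000e+00  0.00000000e+00  0.00000000e+00  1.00000000e+00]] 65.12103251035744
```

View pics/w1b.png

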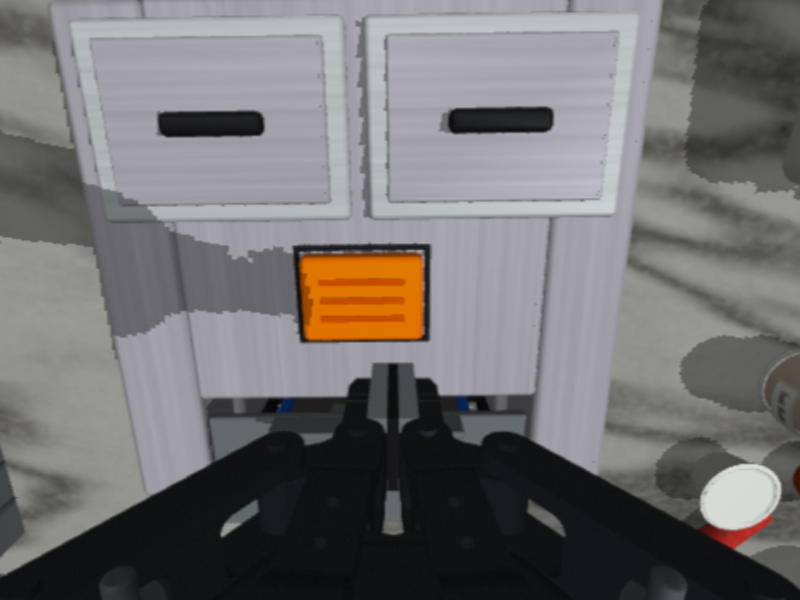

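The wrist view has the orange tab spanning (300,252)–(424,341). The fingertip is at (392,365).

```bash
python3 - <<'E'
from h import *
s=1.5625
w=lambda u,v,z: at('w1',u/s,v/s,z)
C=[w(300,252,.161),w(424,252,.161),w(424,341,.161),w(303,341,.161)]
print(np.round(C),np.mean(C,0))
a,b=w(200,398,.15),w(537,395,.15);print(a,b,np.degrees(np.arctan2(-(a-b)[0],(a-b)[1])))
a,b=w(345,217,.166),w(105,221,.166);print(np.degrees(np.arctan2(-(b-a)[0],(b-a)[1])))
a,b=w(70,20,.166),w(638,14,.166);print(np.degrees(np.arctan2(-(a-b)[0],(a-b)[1])))
o=get_obs();R=np.array(o['orientation']);t=np.array(o['tcp_pos'])*1000
c=np.mean(C,0);print('shift',R.T@(c-t))
E
```

```text
[[694. -22. 161.]
 [704. -78. 161.]
 [661. -87. 161.]
 [651. -29. 161.]] [677.57671575 -53.84638244 161.        ]
[603.59563427  21.93189789 150.        ] [ 638.04018002 -153.20585326  150.        ] 11.126423189628644
11.497316305066475
11.078328631649693
shift [ 10.83755279 -13.65470389  69.76759113]
```

```bash
python3 -m jog '[[0,9,-14,20,0,0,0.5],[0,0,0,30,0,0,0],[0,0,0,16,0,0,0],[0,0,0,5,0,0,0],[0,0,0,5,0,0,0],[0,0,0,4,0,0,0],[0,0,0,0,0,0,0],[0,0,0,0,0,0,0]]'; python3 -m jog '[[0,0,0,0,0,0,0],[0,0,0,0,0,0,0],[0,0,0,0,0,0,0],[0,0,0,0,0,0,0],[0,0,0,0,0,0,0],[0,0,0,0,0,0,0],[0,0,0,0,0,0,0],[0,0,0,0,0,0,0]]'; python3 -c "
from h import *
cap('side','s2');cap('wrist','w2')
a=cv2.resize(cv2.imread('pics/side0.png')[155:285,150:280],(400,400))
b=cv2.resize(cv2.imread('pics/s2.png')[155:285,150:280],(400,400))
cv2.imwrite('pics/c2.png',np.hstack([a,b]))"
```

```text
time_s: 3.28
tcp_pos: [0.6763, -0.0539, 0.1521]
orientation: [[0.985, 0.173, 0.001], [0.173, -0.985, -0.0], [0.001, 0.0, -1.0]]
contact_force: [-2.4, 1.0, 5.0]
gripper_width: -0.0
grasp_force: 2.5
time_s: 4.28
tcp_pos: [0.6763, -0.0539, 0.1519]
orientation: [[0.985, 0.173, 0.001], [0.173, -0.985, -0.0], [0.001, 0.0, -1.0]]
contact_force: [-1.4, 1.3, 4.6]
gripper_width: -0.003
grasp_force: 2.5
```

View pics/c2.png

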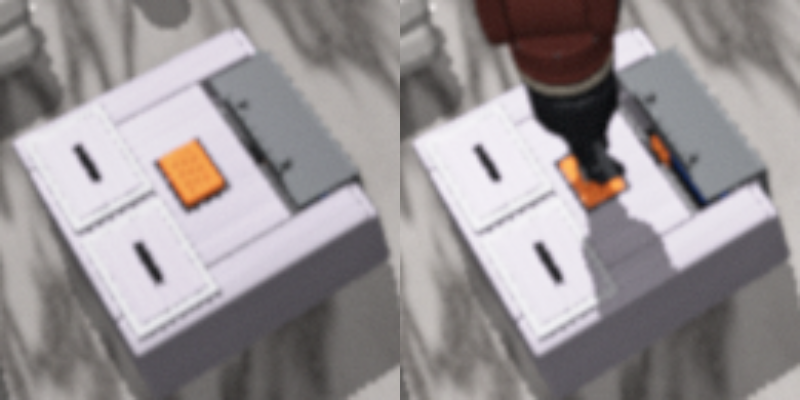

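The cover has sprung ajar. Next I set the fingertip down behind the rib and push.

```bash
python3 -m jog '[[0,0,0,-30,0,0,-1],[0,-20,0,0,0,0,0],[0,-20,0,0,0,0,0],[0,0,0,11,0,0,0],[0,0,0,11,0,0,0],[0,-9,0,-1,0,0,0],[0,-9,0,-1,0,0,0],[0,-9,0,-1,0,0,0],[0,0,0,0,0,0,0]]'; python3 -m jog '[[0,-8,0,-3,0,0,0],[0,-8,0,-3,0,0,0],[0,-8,0,-3,0,0,0],[0,-8,0,-2,0,0,0],[0,-8,0,-1,0,0,0],[0,-8,0,-1,0,0,0],[0,-8,0,-1,0,0,0],[0,0,0,0,0,0,0]]'; python3 -c "
from h import *
cap('side','s3')
cv2.imwrite('pics/c3.png',cv2.resize(cv2.imread('pics/s3.png')[130:300,130:330],(800,600)))"
```

```text
time_s: 5.5
tcp_pos: [0.61, -0.0668, 0.163]
orientation: [[0.982, 0.19, 0.001], [0.19, -0.982, -0.0], [0.001, 0.001, -1.0]]
contact_force: [1.0, -0.2, 0.3]
gripper_width: -0.001
grasp_force: 0.1
time_s: 6.5
tcp_pos: [0.5557, -0.0773, 0.177]
orientation: [[0.982, 0.19, 0.003], [0.19, -0.982, -0.0], [0.002, 0.001, -1.0]]
contact_force: [5.5, 1.0, 2.6]
gripper_width: 0.001
grasp_force: 3.1
```

View pics/c3.png

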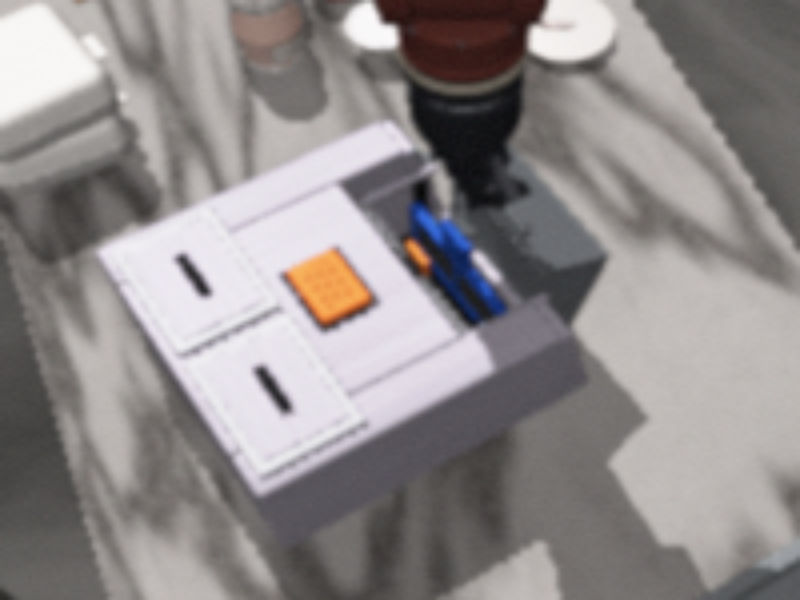

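The cover is tipped about 27° and the filter is showing. I'll push further.

```bash
python3 -m jog '[[0,-8,0,0,0,0,0],[0,-8,0,0,0,0,0],[0,-8,0,0,0,0,0],[0,-8,0,0,0,0,0],[0,0,0,0,0,0,0],[0,0,0,0,0,0,0],[0,0,0,-20,0,0,0],[0,0,0,-40,0,0,0],[0,30,0,-20,0,0,0],[0,0,0,0,0,0,0]]'; python3 -c "
from h import *
cap('side','s4');cap('wrist','w4')
o=get_obs();print(o['tcp_pos'],o['q'])
a=cv2.resize(cv2.imread('pics/s4.png')[130:300,130:330],(400,340));b=cv2.resize(cv2.imread('pics/w4.png'),(400,300))
cv2.imwrite('pics/c4.png',np.hstack([a,np.vstack([b,b[:40]*0])]))"
```

```text
time_s: 7.8
tcp_pos: [0.5552, -0.0777, 0.259]
orientation: [[0.982, 0.191, 0.003], [0.191, -0.982, -0.001], [0.003, 0.002, -1.0]]
contact_force: [-0.8, -0.4, -0.5]
gripper_width: -0.0
grasp_force: 0.0
[ 0.55328444 -0.07755901  0.2567082 ] [-2.13862457e+01 -8.55980373e-01  1.21309310e+00  9.20686440e+01
 -1.16322748e-02  1.47629511e+02]
```

View pics/c4.png

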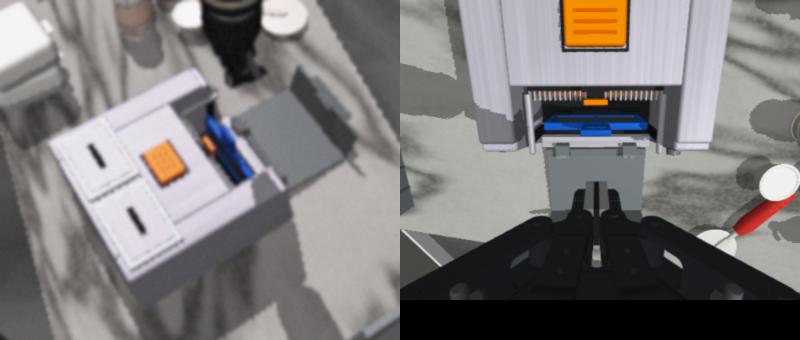

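The cover lies on the counter and the filter's pull tab shows at about wrist (251,164). I'll locate it.

```bash
python3 - <<'E'
from h import *
im=cv2.imread('pics/w4.png');h=cv2.cvtColor(im,cv2.COLOR_BGR2HSV)
m=cv2.inRange(h,(105,150,60),(125,255,255))
for v in range(140,185,2):
    x=np.where(m[v])[0]
    if len(x): print(v,x.min(),x.max(),len(x),m[v,235:268].mean().round(), im[v,251])
for v in(160,163,166): print(v,at('w4',251,v,.138),at('w4',251,v,.13))
t=np.array([553,-77.5]);R=np.array(get_obs()['orientation'])
E
```

```text
146 219 299 70 255.0 [65 34 20]
148 195 306 112 255.0 [102  46  10]
150 192 309 71 139.0 [93 43 13]
152 190 311 24 39.0 [92 42 11]
154 188 313 24 39.0 [92 41 11]
156 185 316 132 255.0 [98 44 11]
158 184 317 134 255.0 [103  46  12]
160 184 316 133 255.0 [94 43 10]
162 184 316 133 255.0 [116  53  13]
164 184 316 133 255.0 [111  51  14]
166 184 309 126 255.0 [158  72  16]
168 230 270 41 255.0 [209  97  25]
170 230 270 41 255.0 [207  95  21]
172 231 269 39 255.0 [203  92  18]
160 [577.57303612 -73.74788602 138.        ] [576.05623637 -74.05062972 130.        ]
163 [574.93314925 -74.26251704 138.        ] [573.33572685 -74.58097767 130.        ]
166 [572.27762046 -74.78019737 138.        ] [570.59909769 -75.11446805 130.        ]
```

```bash
python3 -m jog '[[26,0,0,0,0,0,-10],[26,0,0,0,0,0,-10],[26,0,0,0,0,0,-10],[26,0,0,0,0,0,-10],[26,0,0,0,0,0,-10],[26,0,0,0,0,0,-10],[26,0,0,0,0,0,-10],[26,0,0,0,0,0,-10],[26,0,0,0,0,0,-10],[26,0,0,0,0,0,0]]'; python3 -c "
from h import *
cap('wrist','w5')
cv2.imwrite('pics/w5b.png',cv2.resize(cv2.imread('pics/w5.png'),(800,600),interpolation=cv2.INTER_CUBIC))"
```

```text
time_s: 9.15
tcp_pos: [0.5525, -0.0776, 0.2559]
orientation: [[-0.189, 0.982, -0.001], [0.982, 0.189, 0.0], [0.0, -0.001, -1.0]]
contact_force: [-0.7, 0.2, 0.1]
gripper_width: 0.306
grasp_force: 0.0
```

View pics/w5b.png

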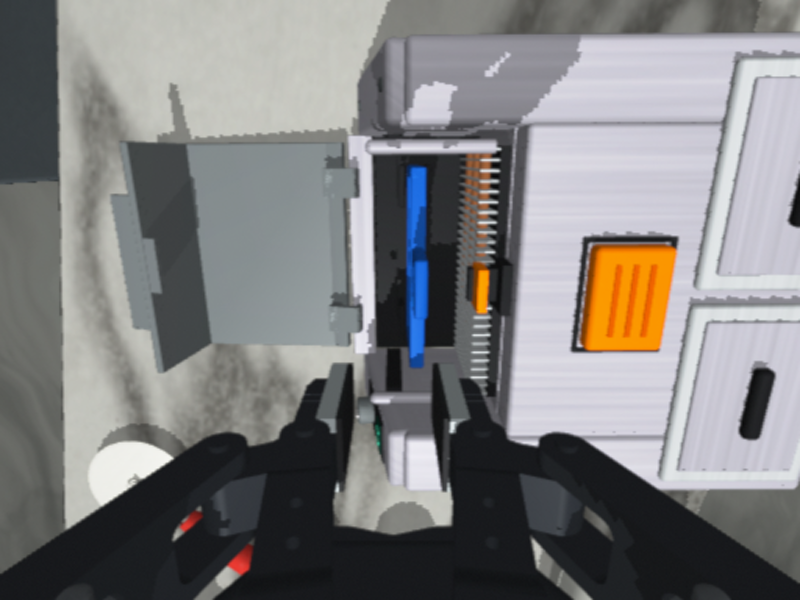

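The pull tab's top is at (421,283) in the enlarged wrist view, between the fingers and well clear of the bay's walls.

```bash
python3 - <<'E'
from h import *
o=get_obs();R=np.array(o['orientation']);t=np.array(o['tcp_pos'])*1000
p=at('w5',421/1.5625,283/1.5625,.138);print(p,at('w4',251,169.5,.138),t,R.T@(p-t))
E
```

```text
[567.85095516 -70.22538413 138.        ] [569.15954775 -75.38804801 138.        ] [552.63166945 -77.6149012  256.00048937] [  4.39720217  16.41826905 117.9892036 ]
```

```bash
python3 -m jog '[[26,2,16,0,0,0,0],[26,0,0,40,0,0,0],[26,0,0,40,0,0,0],[26,0,0,20,0,0,0],[26,0,0,20,0,0,0],[26,0,0,14,0,0,0],[26,0,0,14,0,0,0],[26,0,0,0,0,0,0]]'; python3 -m jog '[[0,0,0,0,0,0,0],[0,0,0,0,0,0,0],[0,0,0,0,0,0,0],[0,0,0,0,0,0,0],[0,0,0,-5,0,0,0],[0,0,0,-15,0,0,0],[0,0,0,-15,0,0,0],[0,0,0,-15,0,0,0]]'
```

```text
time_s: 10.2
tcp_pos: [0.5681, -0.0725, 0.1074]
orientation: [[-0.19, 0.982, -0.001], [0.982, 0.19, 0.0], [0.001, -0.001, -1.0]]
contact_force: [-0.1, 0.2, 0.9]
gripper_width: 0.302
grasp_force: 0.0
time_s: 11.2
tcp_pos: [0.5688, -0.0727, 0.1598]
orientation: [[-0.19, 0.982, 0.001], [0.982, 0.19, -0.0], [-0.0, 0.001, -1.0]]
contact_force: [-0.6, -0.3, -0.9]
gripper_width: 0.083
grasp_force: 58.4
```

```bash
python3 -m jog '[[0,0,0,-40,0,0,0],[0,0,0,-40,0,0,0],[0,0,0,-35,0,0,0],[0,20,0,0,0,0,0],[0,40,0,0,0,0,0],[0,45,0,0,0,0,0],[0,45,0,0,0,0,0],[0,45,0,0,0,0,0],[0,45,0,0,0,0,0]]'; python3 -m jog '[[0,45,-5,0,0,0,0],[0,45,-5,0,0,0,0],[0,45,-5,0,0,0,0],[0,43,-6,0,0,0,0],[0,30,-5,0,0,0,0],[0,10,0,0,0,0,0],[0,0,0,0,0,0,0]]';python3 -c "
from h import *
cap('wrist','w6');cap('side','s6')
o=get_obs();print(o['tcp_pos'],o['q'])
a=cv2.resize(cv2.imread('pics/s6.png')[150:384,240:474],(400,400));b=cv2.resize(cv2.imread('pics/w6.png'),(400,300))
cv2.imwrite('pics/c6.png',np.hstack([a,np.vstack([b,b[:100]*0])]))"
```

```text
time_s: 12.32
tcp_pos: [0.5217, 0.1651, 0.2726]
orientation: [[-0.19, 0.982, -0.001], [0.982, 0.19, -0.0], [0.0, -0.001, -1.0]]
contact_force: [0.2, 0.5, -1.9]
gripper_width: 0.081
grasp_force: 58.7
time_s: 13.2
tcp_pos: [0.4555, 0.3723, 0.2727]
orientation: [[-0.191, 0.982, -0.001], [0.982, 0.191, -0.001], [-0.0, -0.001, -1.0]]
contact_force: [0.0, -0.4, -0.6]
gripper_width: 0.084
grasp_force: 58.6
[0.45615652 0.37140713 0.27294653] [ 2.64359618e+01  4.75273408e+00  8.63891078e+00  9.39226235e+01
 -2.07097682e-02  1.05512490e+02]
```

View pics/c6.png

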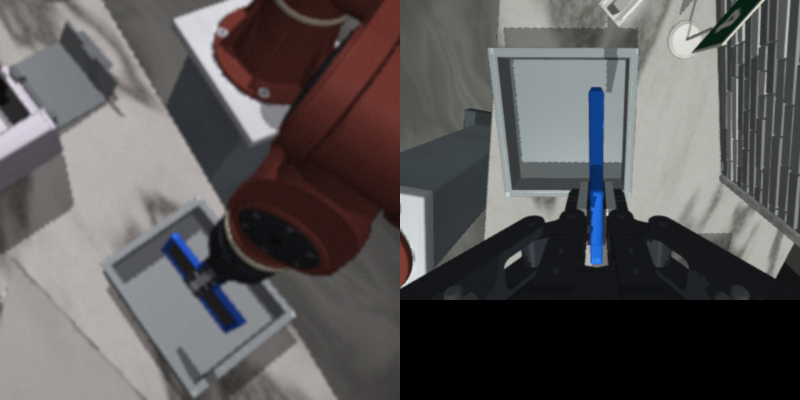

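The filter is held over the tub. In the wrist panel the tub rim corners are (489,48), (638,48), (503,195) and (632,190).

```bash
python3 - <<'E'
from h import *
C=[at('w6',(u-400)*1.28,v*1.28,.055) for u,v in((489,48),(638,48),(632,190),(505,195))]
print(np.round(C),np.mean(C,0)); t=np.array(get_obs()['tcp_pos'])*1000
c,s=np.cos(np.radians(11.5)),np.sin(np.radians(11.5));d=t-np.mean(C,0);print(c*d[0]+s*d[1],-s*d[0]+c*d[1])
E
```

```text
[[285. 455.  55.]
 [492. 496.  55.]
 [536. 279.  55.]
 [325. 228.  55.]] [409.31835335 364.40794445  55.        ]
47.293291011225946 -2.4793552086534403
```

```bash
python3 -m jog '[[0,0,0,50,0,0,0],[0,0,0,50,0,0,0],[0,0,0,40,0,0,0],[0,0,0,25,0,0,0],[0,0,0,12,0,0,0],[0,0,0,5,0,0,0],[0,0,0,0,0,0,0]]'; python3 -m jog '[[0,0,-6.5,0,-4.5,0,0],[0,0,-6.5,0,-4.5,0,0],[0,0,-6.5,0,-4.5,0,0],[0,0,-6.5,0,-4.5,0,0],[0,0,-6.5,0,-4.5,0,0],[0,0,0,0,0,0,0]]'; python3 -c "
from h import *;print(get_obs()['q'])"
```

```text
time_s: 14.18
tcp_pos: [0.4566, 0.3721, 0.0921]
orientation: [[-0.19, 0.982, 0.001], [0.982, 0.19, 0.0], [0.0, 0.001, -1.0]]
contact_force: [-0.1, 0.6, -2.0]
gripper_width: 0.08
grasp_force: 58.6
time_s: 14.92
tcp_pos: [0.4236, 0.3662, 0.0866]
orientation: [[-0.191, 0.907, 0.376], [0.982, 0.177, 0.074], [0.0, 0.383, -0.924]]
contact_force: [0.4, -0.8, -1.0]
gripper_width: 0.082
grasp_force: 59.1
[ 31.73371188 -26.17865267 -41.62333847  53.34131546  -7.77008761
 109.25168285]
```

```bash
python3 -m jog '[[0,0,-6.5,0.5,-4.5,0,0],[0,0,-6.5,0.5,-4.5,0,0],[0,0,-6.5,0.5,-4.5,0,0],[0,0,-6.5,0.5,-4.5,0,0],[0,0,0,0,0,0,0]]'; python3 -c "
from h import *;print(get_obs()['q'])"
```

```text
time_s: 15.55
tcp_pos: [0.4066, 0.3692, 0.0833]
orientation: [[-0.187, 0.754, 0.629], [0.982, 0.147, 0.116], [-0.005, 0.64, -0.769]]
contact_force: [0.2, -0.7, -0.6]
gripper_width: 0.084
grasp_force: 59.5
[ 38.10470068 -48.0746473  -62.53935804  39.12955267 -17.26288237
 111.50905534]
```

```bash
python3 -m jog '[[0,0,11.5,9.6,0,0,0],[0,0,0.6,7,0,0,0],[0,0,0.6,7,0,0,0],[0,0,0,0,0,0,0]]'; python3 -c "
from h import *;o=get_obs();print(o['q']);R=np.array(o['orientation']);b=np.array(o['tcp_pos'])*1000+R@[0,-5,83.4];print(b)
d=b-[409,364,0];print(.98*d[0]+.2*d[1])"
```

```text
time_s: 16.05
tcp_pos: [0.432, 0.3733, 0.0732]
orientation: [[-0.185, 0.754, 0.631], [0.983, 0.145, 0.115], [-0.004, 0.641, -0.767]]
contact_force: [1.9, 0.4, 2.1]
gripper_width: 0.083
grasp_force: 59.7
[ 36.36841573 -42.02422402 -60.34244275  34.77534323 -16.32217361
 110.13354261]
[480.88139859 382.16217515   6.01663514]
74.07620564515747
```

Its edge touches the tub floor, leaning 40°. Now I open the fingers slowly so it rests on the lower finger, and lower it with that finger.

```bash
python3 -m jog '[[15,0,0,0,0,0,0],[25,0,0,0,0,0,0],[35,0,0,0,0,0,0],[50,0,0,0,0,0,0],[50,0,0,0,0,0,0]]'; python3 -m jog '[[50,0,-3.2,3.8,0,0,0],[50,0,-3.2,3.8,0,0,0],[50,0,-3.2,3.8,0,0,0],[50,0,-3.2,3.8,0,0,0],[50,0,-3.2,3.8,0,0,0],[50,0,0,0,0,0,0]]'; python3 -c "
from h import *;o=get_obs();print(o['q'])
cap('wrist','w7');cap('side','s7')
a=cv2.resize(cv2.imread('pics/s7.png')[200:384,280:464],(400,400));b=cv2.resize(cv2.imread('pics/w7.png'),(400,300))
cv2.imwrite('pics/c7.png',np.hstack([a,np.vstack([b,b[:100]*0])]))"
```

```text
time_s: 16.68
tcp_pos: [0.4308, 0.373, 0.0721]
orientation: [[-0.186, 0.754, 0.63], [0.983, 0.146, 0.115], [-0.005, 0.64, -0.768]]
contact_force: [0.1, -1.3, 0.4]
gripper_width: 0.584
grasp_force: 0.2
time_s: 17.42
tcp_pos: [0.4305, 0.3727, 0.0466]
orientation: [[-0.186, 0.755, 0.629], [0.983, 0.146, 0.115], [-0.005, 0.639, -0.769]]
contact_force: [-0.2, -0.3, -1.4]
gripper_width: 0.592
grasp_force: 0.2
[ 36.40866793 -40.10093456 -62.01586988  31.32441631 -16.31884141
 110.12613352]
```

View pics/c7.png

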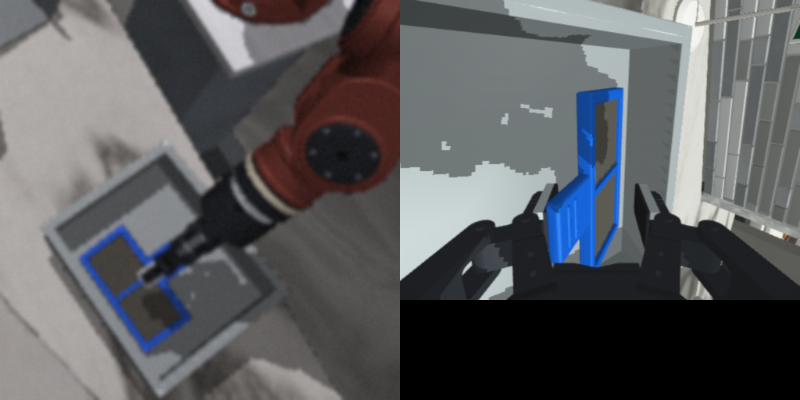

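It rests on the lower finger, with the tab only about 30 mm up. I slide the finger out sideways, then go up.

```bash
python3 -m jog '[[50,22,0,0,0,0,0],[50,22,0,0,0,0,0],[50,6,0,0,0,0,0],[50,0,0,0,0,0,0],[50,0,0,-15,0,0,0],[50,0,0,-40,0,0,0],[50,0,13,-50,5,0,0],[50,0,13,-50,5,0,0],[50,0,0,0,0,0,0]]'; python3 -c "
from h import *;o=get_obs();print(o['q'])
cap('wrist','w8');cap('side','s8')
a=cv2.resize(cv2.imread('pics/s8.png')[130:384,180:434],(500,500));b=cv2.resize(cv2.imread('pics/w8.png'),(300,225))
cv2.imwrite('pics/c8.png',np.hstack([a,np.vstack([b,np.zeros((275,300,3),np.uint8)])]))"
```

```text
time_s: 18.65
tcp_pos: [0.3497, 0.41, 0.1917]
orientation: [[-0.185, 0.849, 0.494], [0.983, 0.16, 0.093], [0.0, 0.503, -0.864]]
contact_force: [-0.0, 0.5, -0.2]
gripper_width: 0.587
grasp_force: 0.0
[ 44.86374994 -36.69012189 -40.15009472  60.83814357 -16.41351937
 120.42327772]
```

View pics/c8.png

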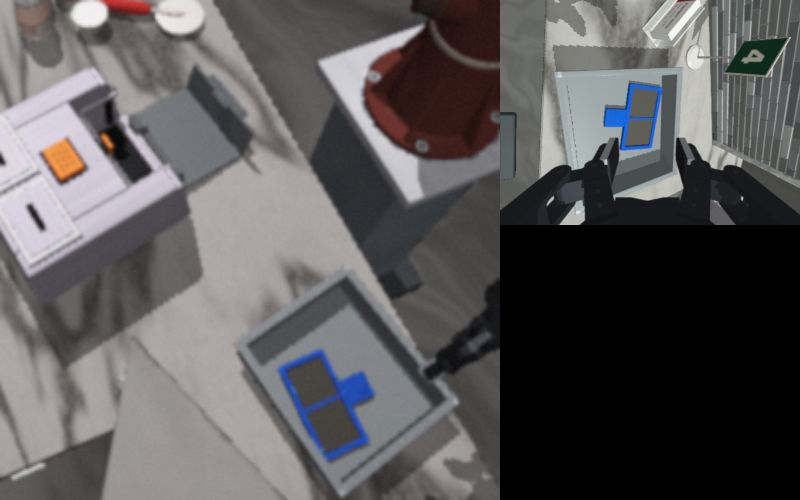

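The filter lies flat on the tub floor, the cover lies on the counter, and the gripper is clear of everything.

```bash
python3 -c "
from cell import finish_job
print(finish_job())"
```

```text
the job is handed in; nothing more can be done
None
```

The job is handed in at about 19 s: I pressed the release tab, tipped the cover onto the counter and laid the filter flat in the wash tub, and I never went near the shakers, dip cups or pizza cutter.

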